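Pack the microscope accessories for transport

TASK

Pack the black slide case and the metal canister into the open grey box next to the camera that is already in it, so that all three stand upright side by side on the box's floor. The slide case is lying flat: first stand it on end (either end) on the bench beside the box and let go, then take it again from above to pack it. Lower things in gently instead of dropping them, and leave the other things on the bench where they are.

Things in the scene. Friction and masses are not known exactly. Their poses are not given: they have to be found in the camera images.
- crate: Open-topped plain grey plastic box, fixed to the bench. Outside 80 mm (its x) by 166 mm (its y) by 62 mm high; walls and floor 6 mm thick, so inside 68 by 154 mm and the rim is 62 mm above the bench. Origin: centre of its underside; z up.
- slide_case: Closed black rectangular slide case with a grey seam round it and a small steel clasp at mid-length, 110 mm long (its x) by 60 mm (its y) by 40 mm (its z), edges rounded 3 mm, about 0.25 kg. Origin: centre of the block. Starts lying on a 110 by 60 face; both ends are alike. It fits in the box only standing on end with its 60 mm width across the box (along the box's x).
- canister: Plain aluminium cylinder with a dark line below its lid, diameter 50 mm, height 105 mm, about 0.28 kg. Origin: centre of its underside, z along its axis to the lid. Starts upright on the bench.
- camera: White block-shaped microscope camera standing upright in the box near the box's +y end, 60 mm (its x, across the box) by 50 mm (its y, along the box) by 90 mm high, with a black round snout 38 mm in diameter and 12 mm high on top. Origin: centre of its underside; z up. Loose; stays in the box.
- dropper: Bystander: clear glass bottle with black cap, diameter 38 mm, 100 mm high. Origin: centre of its underside.
- stain_jar: Bystander: amber glass jar with white lid, diameter 56 mm, 70 mm high. Origin: centre of its underside.
- mouse: Bystander: black computer mouse on a thin rubber mat, 105 by 60 by 34 mm. Origin: centre of its underside.
- dishes: Bystander: stack of two clear round dishes, diameter 90 mm, 25 mm high. Origin: centre of its underside.
Not all that is in view belongs to the job. Leave any blue or green look-alike of the slide_case alone.

How it is judged:
On the way:
1. the slide case stands on end on the bench, outside the box, let go ((angle between slide_case's own x axis and vertical below 0.1 rad or angle between slide_case's own x axis and vertical above 3.04 rad) and height (world z) of slide_case between 0.045 and 0.059 m and horizontal distance between slide_case and crate above 0.075 m and contact force between slide_case and crate below 0.1 N and contact force between slide_case and the fingers below 0.1 N and linear speed of slide_case below 0.03 m/s), for 0.2 s.
At the end, for the whole second after the job is handed in: The slide case (standing on end), the canister (lid up) and the camera (snout up) all stand inside the grey box: each origin within 20 mm of the box's centre line and 65 mm along it, resting on the floor to within about 7 mm, upright within 0.1 rad, at rest. Where they stand in the row is free (x of slide_case in the frame of crate between -0.02 and 0.02 m and y of slide_case in the frame of crate between -0.065 and 0.065 m and z of slide_case in the frame of crate between 0.05 and 0.068 m and x of canister in the frame of crate between -0.02 and 0.02 m and y of canister in the frame of crate between -0.065 and 0.065 m and z of canister in the frame of crate between 0 and 0.013 m and x of camera in the frame of crate between -0.02 and 0.02 m and y of camera in the frame of crate between -0.065 and 0.065 m and z of camera in the frame of crate between 0 and 0.013 m and (angle between slide_case's own x axis and vertical below 0.1 rad or angle between slide_case's own x axis and vertical above 3.04 rad) and angle between each of canister, camera's own z axis and vertical below 0.1 rad and linear speed of each of slide_case, canister, camera below 0.02 m/s); the robot touches nothing.
It fails at once if the glass bottle, the amber jar, the mouse or the stack of dishes is moved more than 30 mm or tipped (distance of any of dropper, stain_jar, mouse, dishes from where it was at the start of the episode above 0.03 m or angle between any of dropper, stain_jar, mouse, dishes's own z axis and vertical above 0.4 rad).
It fails at once if the slide case is dropped or rammed into the box (more than 45 N between them) (contact force between slide_case and crate above 45 N).
It fails at once if the canister is dropped or rammed into the box (more than 45 N between them) (contact force between canister and crate above 45 N).
It fails at once if the camera is lifted out of the box or knocked over (z of camera in the frame of crate above 0.05 m or angle between camera's own z axis and vertical above 0.5 rad).
It also fails if it takes over 72 s, if anything falls off the work surface, if the arm or the gripper's body presses on something with over 40 N, if the wrist force passes 120 N, or if a joint passes its speed limit or range.

ROBOT

A 6-joint arm with a two-finger parallel gripper is mounted at the origin on the work surface. World frame = base frame: x ahead of the robot, y to its left, z up, the work surface at z = 0. Lengths are in m, angles in rad, forces in N, time in s.
With the tool pointing down it reaches from about 0.4 to 0.925 m from the base axis. Payload 12.5 kg.
Tool frame: the origin (TCP) lies on the mounting face of the last link; the fingertips stand 190 mm ahead of it and the grasp point (between the pads) lies 171 mm ahead of it; z points along the fingers, y is the line along which they close (so a half turn about z gives the same grasp; the last joint's range is limited). The gripper opens to 95 mm and grips with 3 to 60 N. Pads are 20 mm wide; open, the fingers measure 119 mm over their backs; the gripper's body (75 mm by 180 mm) begins 59 mm behind the grasp point.
Start: joints at [0.999, 0.491, 1.559, -0, 1.092, -0.106], TCP at [0.281, 0.558, 0.405] pointing down, gripper open.
Joint ranges: [-3.1, 3.1], [-0.84, 2.19], [0.05, 2.79], [-1.13, 4.28], [0.06, 2.93], [-2.69, 2.69]. Speed limits (rad/s): [2.22, 2.22, 2.79, 3.14, 3.14, 3.14].

INTERFACE

Orientations are given as a rotation vector (axis times angle).
In Python, from workcell import env gives the robot as it stands.
- The arm moves only by the tool arm_command, never from a script. Its argument "commands" is a list of rows, each a list of 4 numbers: the shift along the tool's x, y, z each as a share of 15 cm, from -1 to 1, then the turn about the tool's z as a share of pi rad, from -1 to 1. A call has exactly 8 rows; each row is the pose to reach, as a shift and turn from the pose commanded when the call began, along the tool's axes at that moment, turning the shorter way round; what a row does not reach only later rows make up. A row lasts 1/12 s, in which the tool goes at most 41.7 mm and 7.16 degrees, less where a joint would pass 70% of its speed; a pose out of reach is approached as far as the arm can. A call with a number of a shift or a turn outside -1 to 1 is refused whole. A call with a gripper value outside its range is refused whole. "hand" is the closure, from -1 (fully open) to 1 (shut), set as the call begins (left out, the last holds). The fingers move at their own pace and stop on an object; "squeeze" is the grip in N (left out, the last holds). Time passes only in rows, so rows that repeat a pose let the fingers close, or fill a call up. It gives the time, the measured TCP pose, the force, the opening and the grip force at its end, in the units of the state.
- env.observe(): the state, without advancing time (a new reading comes with each control period).
- env.snapshot(name): name is "scene" or "top"; returns the picture (480x640x3 uint8, blue, green, red); there is no depth.
- env.camera_info(name): a dict with "camera_matrix" (3x3 intrinsics, pixels), "R" (3x3) and "t" (3): a world point X has camera coordinates R X + t. Camera axes: x right, y down, z forward; pixel columns grow to the right and rows downward; lengths in m; the calibration is good to about 2 mm. A picture is of the moment at which its call begins. camera_info takes no time and is no camera call.
- env.finish_job(): hands the job in; it is judged then, once.
The state is a dict: "time": time; "joint_pos": joint angles; "dq": joint speeds; "joint_efforts": joint torques, N m; "eef_pos": TCP position; "orientation": TCP orientation; "wrist_force": force on the tool from outside, world axes, zero at the start; "ft_torque": the same for the moment, N m; "finger_gap": finger opening in m; "finger_force": force on a finger pad.
Only numpy, scipy, OpenCV 4.12 (cv2) and the standard library are available. Lean on these libraries where they do the work, as an engineer would, in place of code of your own. Each camera call takes 0.05 s, during which the arm holds its last target. There are 200 camera calls.

## Working session

There is one attempt and no reset: what is moved stays moved. The work goes in short steps, Python scripts to look and compute and a tool call to move; the robot and the scene stay as the last step left them, time stands still between calls to the robot, and variables do not carry over. Pictures are saved under pics/ and viewed, at most 10 in all, crops included, and the job is handed in when it is done.

Besides the shell and the picture viewer there is one more tool, called after ">>>" in YAML: its name, and indented under it one key for each argument. arm_command: Moves the arm, as the interface text tells. Its arguments: {"type":"object","properties":{"commands":{"type":"array"},"hand":{"type":"number"},"squeeze":{"type":"number"}},"required":["commands"]}

```bash
mkdir -p pics
python3 - <<'E'
from workcell import env
import cv2
print(env.observe())
for n in("scene","top"):
    cv2.imwrite(f"pics/{n}0.png",env.snapshot(n)); print(env.camera_info(n))
E
```

```text
{'time': 0.0, 'joint_pos': array([ 9.99431058e-01,  4.91560748e-01,  1.55945493e+00,  2.75255636e-05,
        1.09170888e+00, -1.05623634e-01]), 'dq': array([-0.00134472, -0.00025896, -0.00261274,  0.00194188, -0.00056333,
       -0.00067732]), 'joint_efforts': array([ 1.15567640e-03, -6.12655449e+01, -2.58188546e+01,  6.92686485e-02,
        4.81588009e-02, -1.36088329e-04]), 'eef_pos': array([0.28065057, 0.55840537, 0.404159  ]), 'orientation': array([-7.24918240e-01, -3.05640131e+00,  1.66415918e-03]), 'wrist_force': array([-0.97387513, -0.20538244, -0.51554113]), 'ft_torque': array([-0.01830229,  0.02498388, -0.02831104]), 'finger_force': 0.0, 'finger_gap': 0.09521547852603027}
{'camera_matrix': array([[457.15787966,   0.        , 323.1651047 ],
       [  0.        , 457.15787966, 238.44587551],
       [  0.        ,   0.        ,   1.        ]]), 'R': array([[ 0.31431344,  0.94927409, -0.009261  ],
       [ 0.57992359, -0.19972335, -0.78980961],
       [-0.75159543,  0.2428771 , -0.61328217]]), 't': array([-0.09880428, -0.28319064,  1.7007843 ])}
{'camera_matrix': array([[621.05884633,   0.        , 324.56732429],
       [  0.        , 621.05884633, 247.31407592],
       [  0.        ,   0.        ,   1.        ]]), 'R': array([[-5.33818932e-03, -9.99985732e-01,  1.97577622e-04],
       [-9.92151466e-01,  5.27168406e-03, -1.24930693e-01],
       [ 1.24927869e-01, -8.62930618e-04, -9.92165451e-01]]), 't': array([-0.04524633,  0.52515956,  1.41624299])}
```

View pics/scene0.png

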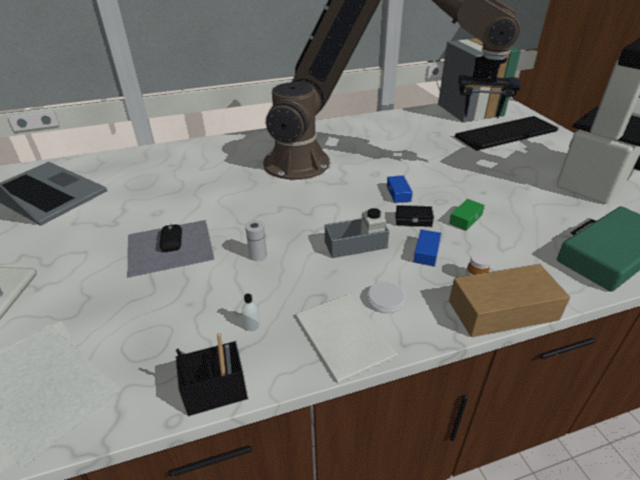

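View pics/top0.png

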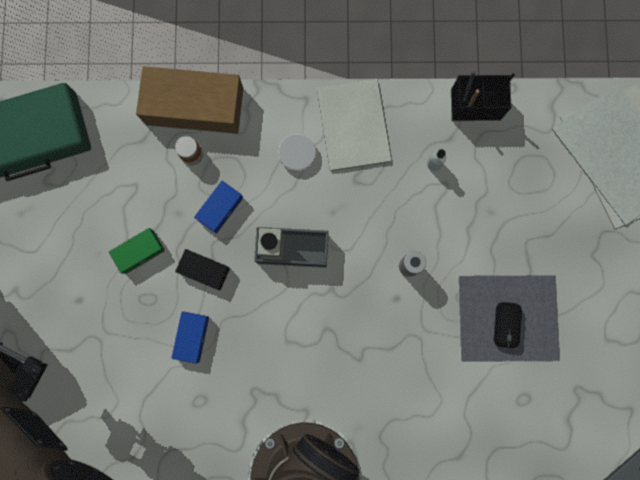

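The top view shows the black slide case at (202,270), the grey box at (292,246) with the camera at its left end, and the canister at (414,263). Candidates for the slide case:
- Black block (202,270)
- Blue blocks (218,207) and (190,337)
- Green block (136,250)
- Black mouse on its mat (508,325)

The black block fits, because it is black and rectangular with a clasp. I'll confirm it in an enlarged crop.

```bash
cat > h.py <<'E'
import numpy as np, cv2
from workcell import env
from scipy.spatial.transform import Rotation as Ro
def ray(n,uv,z):
    c=env.camera_info(n); K,R,t=c["camera_matrix"],c["R"],c["t"]
    C=-R.T@t; d=np.array([R.T@np.linalg.inv(K)@[u,v,1] for u,v in np.atleast_2d(uv)])
    return C+d*((z-C[2])/d[:,2])[:,None]
def proj(n,X):
    c=env.camera_info(n); q=(np.atleast_2d(X)@c["R"].T+c["t"])@c["camera_matrix"].T
    return q[:,:2]/q[:,2:]
def state():
    s=env.observe(); M=Ro.from_rotvec(s["orientation"]).as_matrix()
    print("t %.2f p %s yaw_y %.1f"%(s["time"],s["eef_pos"].round(4),np.degrees(np.arctan2(M[1,1],M[0,1]))),"F",s["wrist_force"].round(1),"gap %.4f f %.1f"%(s["finger_gap"],s["finger_force"]))
    return s,M
def go(target,ydir=None):
    "command shares for world TCP target, and turn so that tool y lies along angle ydir (deg, mod 180)"
    s,M=state(); d=M.T@(np.array(target)-s["eef_pos"]); out="shares "+str((d/.15).round(3))
    if ydir is not None:
        a=np.degrees(np.arctan2(M[1,1],M[0,1])); e=(ydir-a+90)%180-90
        out+=" turn %.3f (world %.1f deg) q6 %.2f"%(-e/180,e,s["joint_pos"][5])
    print(out)
def blob(mask,x0,y0,x1,y1):
    m=np.zeros_like(mask); m[y0:y1,x0:x1]=mask[y0:y1,x0:x1]
    cs,_=cv2.findContours(m,cv2.RETR_EXTERNAL,cv2.CHAIN_APPROX_NONE); return max(cs,key=cv2.contourArea)
E
python3 - <<'E'
from h import *
for n in("scene","top"):
    c=env.camera_info(n);print(n,(-c["R"].T@c["t"]).round(3))
I=cv2.imread("pics/top0.png"); S=cv2.imread("pics/scene0.png")
hsv=cv2.cvtColor(I,cv2.COLOR_BGR2HSV)
k=blob((hsv[...,2]<45).astype(np.uint8),165,240,240,300)
r=cv2.minAreaRect(k); print("case",r,cv2.contourArea(k)); b=cv2.boxPoints(r); print(b.round(1),ray("top",b,.04).round(4)[:,:2])
def T(J,x,y,w,h): return cv2.resize(J[y:y+h,x:x+w],(400,300),interpolation=cv2.INTER_CUBIC)
cv2.imwrite("pics/crop1.png",np.vstack([np.hstack([T(I,162,240,80,60),T(I,250,215,88,66)]),np.hstack([T(I,380,235,80,60),T(S,350,170,120,90)])]))
state()
E
```

```text
scene [ 1.474 -0.376  0.818]
top [ 0.344 -0.047  1.471]
case ((202.41380310058594, 269.53448486328125), (48.18946838378906, 24.554306030273438), 23.198591232299805) 1095.0
[[175.4 271.3]
 [185.1 248.8]
 [229.4 267.7]
 [219.7 290.3]] [[0.4699 0.2968]
 [0.5224 0.2757]
 [0.4776 0.1723]
 [0.4256 0.1938]]
t 0.10 p [0.2807 0.5584 0.4042] yaw_y 63.3 F [-0.5 -0.4 -0.3] gap 0.0953 f 0.0
```

View pics/crop1.png

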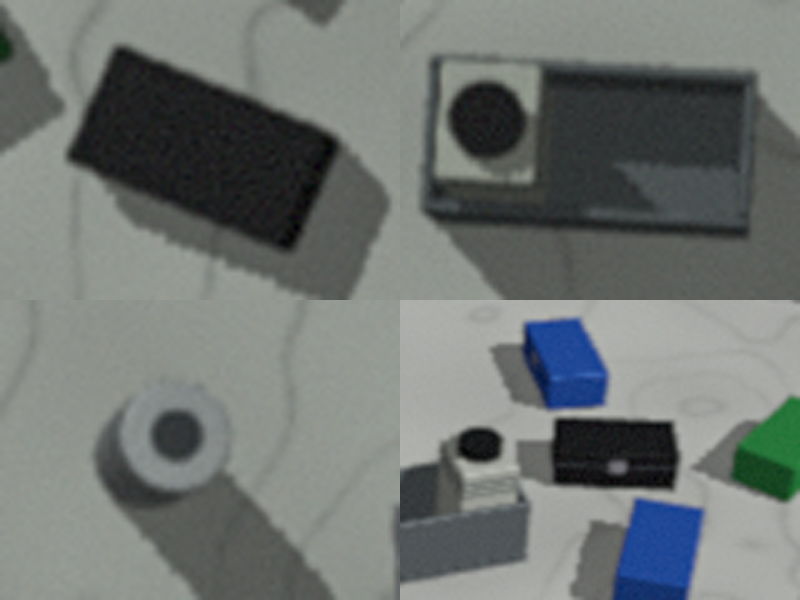

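The crop confirms it: the black block has the grey seam and steel clasp (tile 4, about (615,465)), and there is only one such block. In tile 2 the box is fully visible with the camera at its left end. Next I measure the box and canister and plan the approach to the case's +y end.

Run:
```python
from h import *
f=400/88
c=np.array([[32,57],[355,72],[348,230],[25,213]])/f+[250,215]
print("rim",ray("top",c,.062).round(4)[:,:2].tolist())
print("camtop",ray("top",np.array([[40,60],[145,65],[138,187],[36,180]])/f+[250,215],.096).round(4)[:,:2].tolist())
p=np.array([174,435-300])/5+[380,235]; print("can",ray("top",p,.105).round(4))
go([.490,.273,.30],-23.4)
```

```text
rim [[0.5678, 0.1067], [0.5593, -0.0563], [0.4792, -0.0523], [0.4887, 0.1096]]
camtop [[0.5609, 0.0991], [0.5581, 0.0473], [0.4977, 0.0506], [0.5014, 0.1006]]
can [[ 0.4821 -0.2472  0.105 ]]
t 0.10 p [0.2807 0.5584 0.4042] yaw_y 63.3 F [-0.5 -0.4 -0.3] gap 0.0953 f 0.0
shares [-2.101 -1.073  0.696] turn 0.482 (world -86.7 deg) q6 -0.11
```

>>> arm_command:
  commands:
    - [-1,-0.5,0,0.3]
    - [-1,-0.5,0,0.3]
    - [-1,-0.5,0,0.3]
    - [-1,-0.5,0,0.3]
    - [-1,-0.5,0,0.3]
    - [-1,-0.5,0,0.3]
    - [-1,-0.5,0,0.3]
    - [-1,-0.5,0,0.3]
  hand: -1
  squeeze: 4

```text
time: 0.77
eef_pos: [0.3813, 0.4237, 0.4045]
orientation: [-2.043, -2.386, 0.001]
wrist_force: [-0.2, -0.1, -0.7]
finger_gap: 0.0952
finger_force: 0.0
```

```bash
python3 -c "
from h import *
go([.490,.273,.30],-23.4)"
```

```text
t 0.77 p [0.3813 0.4237 0.4045] yaw_y 8.9 F [-0.2 -0.1 -0.7] gap 0.0952 f 0.0
shares [-1.104  0.561  0.697] turn 0.179 (world -32.3 deg) q6 0.57
```

>>> arm_command:
  commands:
    - [-0.97,0.5,0.5,0.179]
    - [-0.97,0.5,0.5,0.179]
    - [-0.97,0.5,0.5,0.179]
    - [-0.97,0.5,0.5,0.179]
    - [-0.97,0.5,0.5,0.179]
    - [-0.97,0.5,0.5,0.179]
    - [-0.97,0.5,0.5,0.179]
    - [-0.97,0.5,0.5,0.179]

```text
time: 1.43
eef_pos: [0.4782, 0.2932, 0.3301]
orientation: [-2.616, -1.739, -0.001]
wrist_force: [-0.4, -0.6, 0.6]
finger_gap: 0.0953
finger_force: 0.0
```

```bash
python3 -c "
from h import *
go([.490,.273,.194],-23.4)"
```

```text
t 1.43 p [0.4782 0.2932 0.3301] yaw_y -22.8 F [-0.4 -0.6  0.6] gap 0.0953 f 0.0
shares [-0.094  0.124  0.907] turn 0.003 (world -0.6 deg) q6 0.83
```

>>> arm_command:
  commands:
    - [-0.094,0.124,0.1,0.003]
    - [-0.094,0.124,0.3,0.003]
    - [-0.094,0.124,0.5,0.003]
    - [-0.094,0.124,0.65,0.003]
    - [-0.094,0.124,0.8,0.003]
    - [-0.094,0.124,0.9,0.003]
    - [-0.094,0.124,0.9,0.003]
    - [-0.094,0.124,0.9,0.003]

```text
time: 2.1
eef_pos: [0.4898, 0.2734, 0.195]
orientation: [-2.624, -1.727, 0.001]
wrist_force: [0.5, 1.0, 0.1]
finger_gap: 0.095
finger_force: 0.0
```

>>> arm_command:
  commands:
    - [0,0,0,0]
    - [0,0,0,0]
    - [0,0,0,0]
    - [0,0,0,0]
    - [0,0,0,0]
    - [0,0,0,0]
    - [0,0,0,0]
    - [0,0,0,0]
  hand: 1
  squeeze: 5

```text
time: 2.77
eef_pos: [0.4903, 0.2724, 0.195]
orientation: [2.626, 1.724, 0.001]
wrist_force: [-1.2, -0.9, 5.4]
finger_gap: 0.0604
finger_force: 5.0
```

Run:
```python
from h import *
go([.490,.273,.194],-23.4)
I=env.snapshot("scene"); cv2.imwrite("pics/g1.png",cv2.resize(I[130:280,330:530],(800,600),interpolation=cv2.INTER_CUBIC))
```

```text
t 2.77 p [0.4903 0.2724 0.195 ] yaw_y -23.4 F [-1.2 -0.9  5.4] gap 0.0604 f 5.0
shares [ 0.003 -0.003  0.007] turn -0.000 (world 0.0 deg) q6 0.80
```

View pics/g1.png

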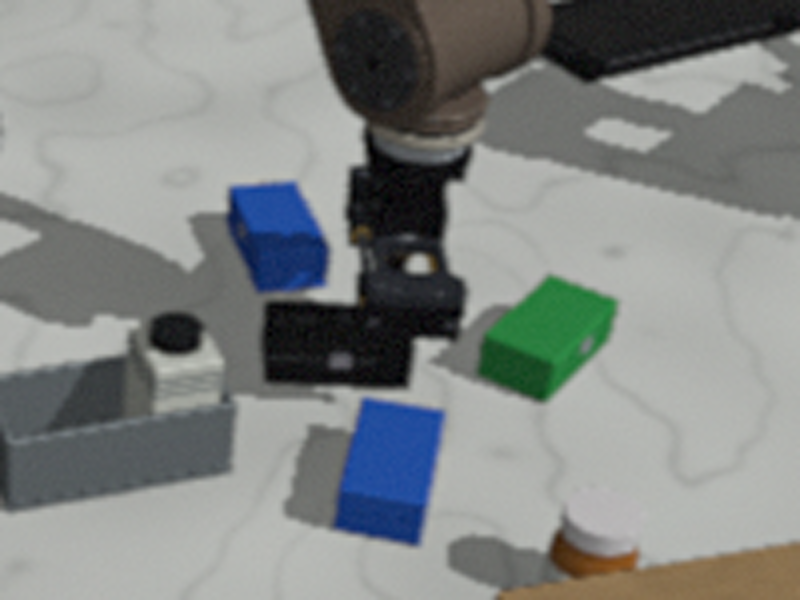

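The image shows the fingers closed on the case's +y end (about (415,310)), well clear of the clasp. Next I lift it along an arc with a light grip so that it pivots on its far edge.

>>> arm_command:
  commands:
    - [-0.01,0,-0.05,0]
    - [-0.03,0,-0.1,0]
    - [-0.055,0,-0.15,0]
    - [-0.085,0,-0.205,0]
    - [-0.12,0,-0.26,0]
    - [-0.16,0,-0.31,0]
    - [-0.2,0,-0.345,0]
    - [-0.235,0,-0.375,0]

```text
time: 3.48
eef_pos: [0.4759, 0.2393, 0.2519]
orientation: [2.627, 1.723, 0.001]
wrist_force: [0.8, 0.1, -2.2]
finger_gap: 0.0599
finger_force: 5.0
```

Run:
```python
from h import *
state()
I=env.snapshot("scene"); cv2.imwrite("pics/g2.png",cv2.resize(I[130:280,330:530],(800,600),interpolation=cv2.INTER_CUBIC))
```

```text
t 3.48 p [0.4759 0.2393 0.2519] yaw_y -23.5 F [ 0.8  0.1 -2.2] gap 0.0599 f 5.0
```

View pics/g2.png

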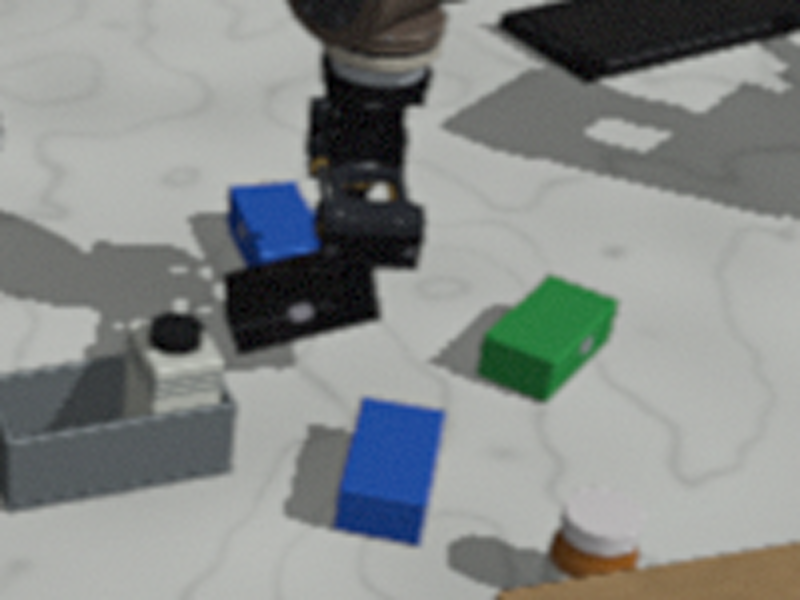

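The case has only partly swung (about 15°), with its weight on the pads. I'll ease the grip to 3 N and raise it away from the box so it can pivot.

>>> arm_command:
  commands:
    - [0,0,0,0]
    - [0,0,0,0]
    - [0,0,-0.03,0]
    - [0,0,-0.07,0]
    - [0.02,0,-0.12,0]
    - [0.05,0,-0.17,0]
    - [0.08,0,-0.22,0]
    - [0.1,0,-0.22,0]
  squeeze: 3

```text
time: 4.2
eef_pos: [0.4826, 0.2546, 0.2858]
orientation: [2.626, 1.724, 0.004]
wrist_force: [0.5, -0.1, -2.2]
finger_gap: 0.0599
finger_force: 3.0
```

Run:
```python
from h import *
state()
I=env.snapshot("scene"); cv2.imwrite("pics/g3.png",cv2.resize(I[130:280,330:530],(800,600),interpolation=cv2.INTER_CUBIC))
```

```text
t 4.20 p [0.4826 0.2546 0.2858] yaw_y -23.4 F [ 0.5 -0.1 -2.2] gap 0.0599 f 3.0
```

View pics/g3.png

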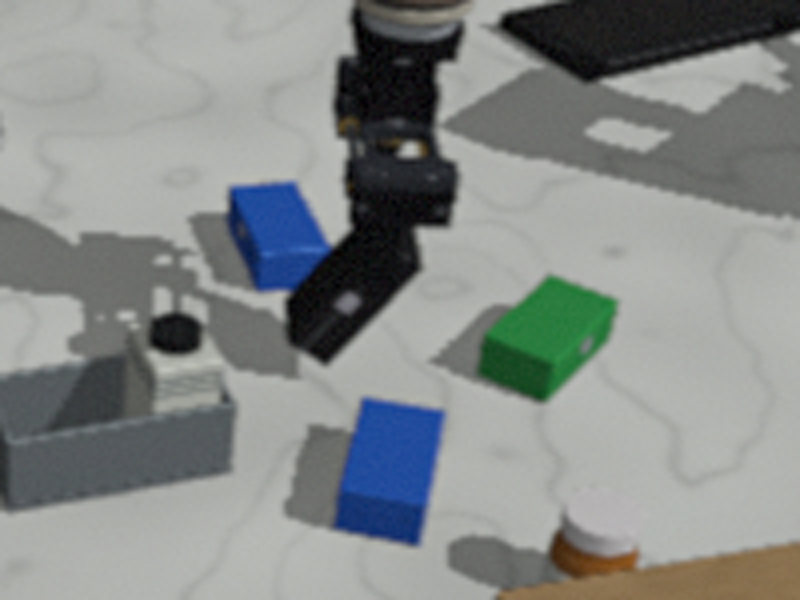

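The case now hangs at about 45° (lowest corner at crop (325,362)). I'll wait a moment and measure how far it swings.

>>> arm_command:
  commands:
    - [0,0,0,0]
    - [0,0,-0.08,0]
    - [0,0,0,0]
    - [0,0,-0.08,0]
    - [0,0,0,0]
    - [0,0,0,0]
    - [0,0,0,0]
    - [0,0,0,0]

```text
time: 4.92
eef_pos: [0.4821, 0.2538, 0.2838]
orientation: [-2.626, -1.724, 0.001]
wrist_force: [0.3, -0.6, -1.6]
finger_gap: 0.0605
finger_force: 3.0
```

```bash
cat >> h.py <<'E'
def caseang():
    "angle of case from its black blob below the fingers, scene view"
    s,M=state(); g=s["eef_pos"]-[0,0,.171]; u=np.array([np.cos(np.radians(66.6)),np.sin(np.radians(66.6)),0])
    I=env.snapshot("scene"); v=I.max(2); p=proj("scene",g)[0]
    k=blob((v<60).astype(np.uint8),int(p[0])-50,int(p[1])-30,int(p[0])+50,int(p[1])+70)[:,0]
    for d in([0,1],[-1,1],[1,1],[-1,0]): print(d,k[np.argmax(k@d)],end=" ")
    print("grasp px",p.round(1))
    n=np.array([u[1],-u[0],0])  # towards +x: face seen by the camera
    for th in(40,50,60,70,80,90):
        c,q=np.cos(np.radians(th)),np.sin(np.radians(th)); a=-c*u-q*np.array([0,0,1]); b=q*u-c*np.array([0,0,1])
        print(th,[proj("scene",g+n*.03+a*.095+b*w)[0].round(0).astype(int).tolist() for w in(-.02,.02)],"low z %.3f"%(g+a*.095+b*.02)[2])
    cv2.imwrite("pics/last.png",cv2.resize(I[130:280,330:530],(800,600),interpolation=cv2.INTER_CUBIC))
E
python3 -c "
from h import *
caseang()"
```

```text
t 4.92 p [0.4821 0.2538 0.2838] yaw_y -23.4 F [ 0.3 -0.6 -1.6] gap 0.0605 f 3.0
[0, 1] [415 222] [-1, 1] [405 218] [1, 1] [415 222] [-1, 0] [405 208] grasp px [423.7 189.2]
40 [[393, 207], [401, 216]] low z 0.036
50 [[396, 211], [405, 218]] low z 0.027
60 [[399, 215], [410, 221]] low z 0.021
70 [[404, 218], [416, 222]] low z 0.017
80 [[408, 220], [422, 222]] low z 0.016
90 [[414, 221], [427, 222]] low z 0.018
```

The measured corners (405,218) and (415,222) match 70°. I'll jiggle once more, then check.

>>> arm_command:
  commands:
    - [0,0,-0.15,0]
    - [0,0,0,0]
    - [0,0,-0.15,0]
    - [0,0,0,0]
    - [0,0,-0.15,0]
    - [0,0,0,0]
    - [0,0,0,0]
    - [0,0,0,0]

```text
time: 5.63
eef_pos: [0.482, 0.2537, 0.2837]
orientation: [-2.626, -1.723, 0.003]
wrist_force: [0.1, 0.4, -2.3]
finger_gap: 0.06
finger_force: 3.0
```

```bash
python3 -c "
from h import *
caseang()"
```

```text
t 5.63 p [0.482  0.2537 0.2837] yaw_y -23.5 F [ 0.1  0.4 -2.3] gap 0.0600 f 3.0
[0, 1] [418 225] [-1, 1] [410 223] [1, 1] [420 225] [-1, 0] [409 212] grasp px [423.6 189.2]
40 [[393, 207], [401, 216]] low z 0.036
50 [[396, 211], [405, 218]] low z 0.027
60 [[399, 215], [410, 221]] low z 0.020
70 [[404, 218], [416, 222]] low z 0.017
80 [[408, 220], [421, 222]] low z 0.016
90 [[414, 221], [427, 222]] low z 0.018
```

It hangs at about 80°, and has slipped a few mm lower. I'll lower it until the edge touches, then drag it a little to square it up.

>>> arm_command:
  commands:
    - [0,0,0.02,0]
    - [0,0,0.04,0]
    - [0,0,0.06,0]
    - [-0.03,0,0.075,0]
    - [-0.06,0,0.085,0]
    - [-0.09,0,0.09,0]
    - [-0.1,0,0.09,0]
    - [-0.1,0,0.09,0]

```text
time: 6.35
eef_pos: [0.4757, 0.2395, 0.2701]
orientation: [-2.626, -1.723, 0.003]
wrist_force: [-0.8, -0.2, -1.9]
finger_gap: 0.0601
finger_force: 3.0
```

```bash
python3 -c "
from h import *
caseang()"
```

```text
t 6.35 p [0.4757 0.2395 0.2701] yaw_y -23.5 F [-0.8 -0.2 -1.9] gap 0.0601 f 3.0
[0, 1] [411 225] [-1, 1] [408 223] [1, 1] [420 225] [-1, 0] [408 162] grasp px [417.7 192.9]
40 [[387, 210], [395, 219]] low z 0.023
50 [[390, 214], [400, 222]] low z 0.013
60 [[394, 218], [405, 224]] low z 0.007
70 [[398, 221], [410, 225]] low z 0.003
80 [[403, 223], [416, 226]] low z 0.002
90 [[408, 225], [421, 225]] low z 0.004
```

View pics/last.png

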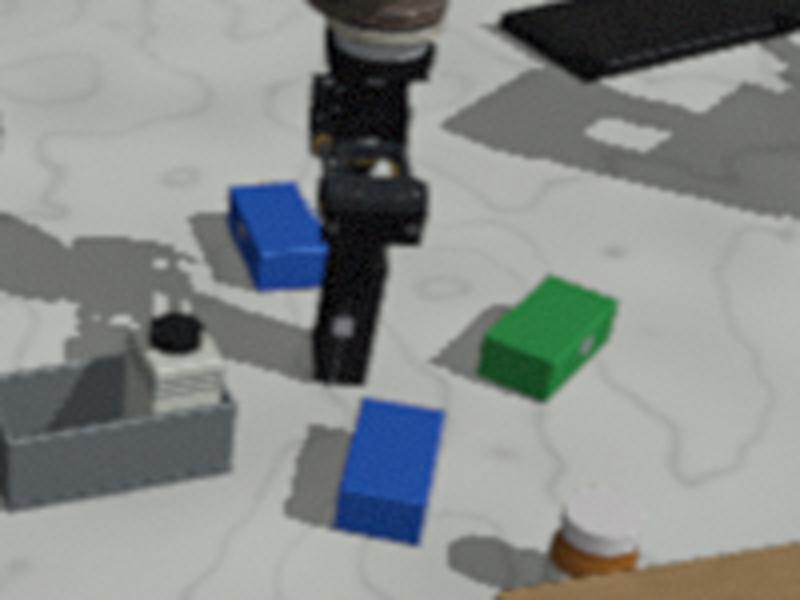

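The image shows the case nearly vertical with its foot at about the bench (crop (345,380)). I'll lower it gently until contact.

>>> arm_command:
  commands:
    - [0,0,0.01,0]
    - [-0.01,0,0.02,0]
    - [-0.01,0,0.03,0]
    - [-0.02,0,0.04,0]
    - [-0.02,0,0.04,0]
    - [-0.02,0,0.04,0]
    - [-0.02,0,0.04,0]
    - [-0.02,0,0.04,0]

```text
time: 7.07
eef_pos: [0.475, 0.2373, 0.2643]
orientation: [-2.626, -1.724, 0.0]
wrist_force: [1.5, -0.3, -2.7]
finger_gap: 0.0602
finger_force: 3.0
```

```bash
python3 -c "
from h import *
caseang()"
```

```text
t 7.07 p [0.475  0.2373 0.2643] yaw_y -23.4 F [ 1.5 -0.3 -2.7] gap 0.0602 f 3.0
[0, 1] [410 225] [-1, 1] [408 223] [1, 1] [420 225] [-1, 0] [407 164] grasp px [416.7 194.7]
40 [[386, 212], [394, 221]] low z 0.017
50 [[389, 216], [399, 224]] low z 0.008
60 [[393, 220], [404, 226]] low z 0.001
70 [[397, 223], [409, 227]] low z -0.003
80 [[402, 225], [415, 227]] low z -0.004
90 [[407, 226], [420, 227]] low z -0.002
```

The foot's pixel row did not change while the tool dropped 6 mm, so the case is standing on the bench. I'll release it and rise.

>>> arm_command:
  commands:
    - [0,0,0.02,0]
    - [0,0,0.02,0]
    - [0,0,0.02,0]
    - [0,0,0.02,0]
    - [0,0,0.02,0]
    - [0,0,0.02,0]
    - [0,0,0.02,0]
    - [0,0,0.02,0]

```text
time: 7.78
eef_pos: [0.475, 0.2373, 0.2615]
orientation: [-2.626, -1.724, -0.0]
wrist_force: [-0.6, 0.1, -1.9]
finger_gap: 0.06
finger_force: 3.0
```

>>> arm_command:
  commands:
    - [0,0,0,0]
    - [0,0,0,0]
    - [0,0,0,0]
    - [0,0,0,0]
    - [0,0,0,0]
    - [0,0,0,0]
    - [0,0,0,0]
    - [0,0,0,0]
  hand: -1

```text
time: 8.45
eef_pos: [0.475, 0.2373, 0.2615]
orientation: [-2.626, -1.724, -0.0]
wrist_force: [-0.3, 0.2, 0.1]
finger_gap: 0.0948
finger_force: 0.0
```

```bash
python3 -c "
from h import *
caseang()"
```

```text
t 8.45 p [0.475  0.2373 0.2615] yaw_y -23.4 F [-0.3  0.2  0.1] gap 0.0948 f 0.0
[0, 1] [410 225] [-1, 1] [408 223] [1, 1] [420 225] [-1, 0] [408 167] grasp px [416.5 195.4]
40 [[386, 213], [394, 222]] low z 0.014
50 [[389, 217], [399, 224]] low z 0.005
60 [[393, 220], [404, 226]] low z -0.002
70 [[397, 223], [409, 228]] low z -0.006
80 [[402, 226], [415, 228]] low z -0.007
90 [[407, 227], [420, 228]] low z -0.005
```

View pics/last.png

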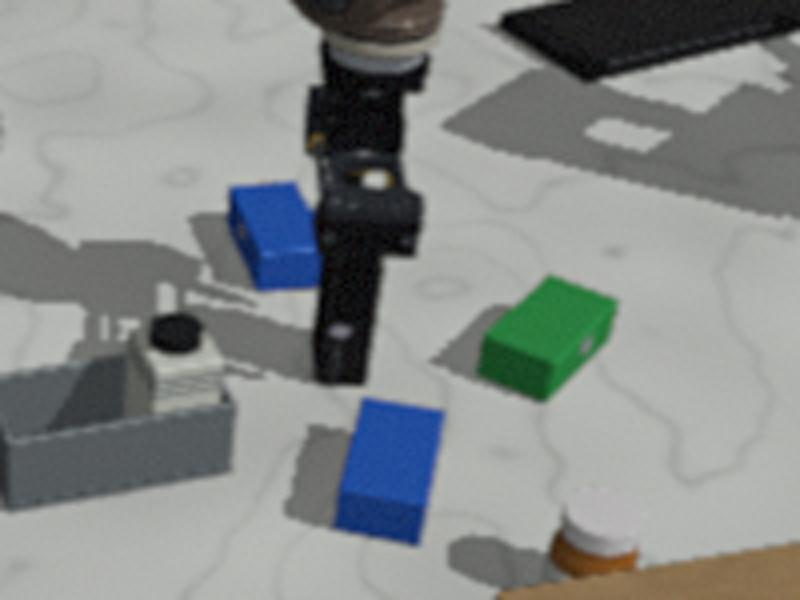

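The image shows the case standing upright on the bench with the fingers open. I'll rise and back off to measure it from the top camera.

>>> arm_command:
  commands:
    - [0,0,-0.25,0]
    - [0,0,-0.5,0]
    - [0.2,0,-0.7,0]
    - [0.45,0,-0.7,0]
    - [0.7,0,-0.7,0]
    - [0.95,0,-0.7,0]
    - [1,0,-0.7,0]
    - [1,0,-0.7,0]

```text
time: 9.17
eef_pos: [0.5348, 0.3767, 0.3657]
orientation: [-2.625, -1.726, 0.0]
wrist_force: [0.5, -0.3, -0.1]
finger_gap: 0.0952
finger_force: 0.0
```

Run:
```python
from h import *
state()
I=env.snapshot("top"); 
p=proj("top",[.475,.237,.11])[0].astype(int); print(p)
J=I[p[1]-45:p[1]+45,p[0]-60:p[0]+60]; A=cv2.resize(J,(560,420),interpolation=cv2.INTER_CUBIC)
K=cv2.resize(I[215:281,250:338],(560,420),interpolation=cv2.INTER_CUBIC)
cv2.imwrite("pics/m.png",cv2.resize(np.hstack([A,K]),(800,300))); print("offs",p-[60,45])
k=blob((I.max(2)<45).astype(np.uint8),p[0]-40,p[1]-35,p[0]+40,p[1]+40); r=cv2.minAreaRect(k);print(r)
b=cv2.boxPoints(r);print(b.round(1).tolist(),ray("top",b,.11).round(4)[:,:2].tolist())
```

```text
t 9.17 p [0.5348 0.3767 0.3657] yaw_y -23.3 F [ 0.5 -0.3 -0.1] gap 0.0952 f 0.0
[195 266]
offs [135 221]
((198.20001220703125, 267.6000061035156), (25.93838882446289, 25.043960571289062), 26.56505012512207)
[[181.0, 273.0], [192.1999969482422, 250.60000610351562], [215.39999389648438, 262.20001220703125], [204.1999969482422, 284.6000061035156]] [[0.46, 0.2677], [0.5095, 0.2442], [0.4835, 0.1925], [0.4342, 0.2163]]
```

View pics/m.png

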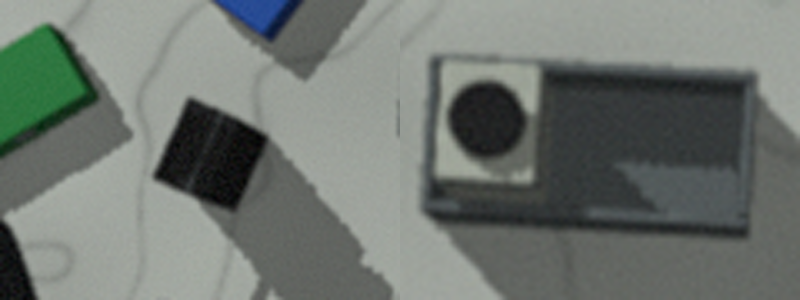

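The left tile shows the standing case, centred at about (203,150), with its top seam. The right tile shows the box unchanged. The box's x position needs a finer reading, so I'll take averaged edge profiles across it from both views.

Run:
```python
from h import *
I=env.snapshot("top").astype(np.float32).mean(2); S=env.snapshot("scene").astype(np.float32).mean(2)
bx=np.array([np.cos(np.radians(-3.1)),np.sin(np.radians(-3.1)),0]); by=np.array([-bx[1],bx[0],0])
def prof(J,n,d,o,ss,ts,z):
    P=np.array([[proj(n,np.array([.5236,.0274,0])+d*s+o*t+[0,0,z])[0] for t in ts] for s in ss]).astype(np.float32)
    return cv2.remap(J,P[...,0],P[...,1],cv2.INTER_LINEAR).mean(1).round().astype(int)
ss=np.arange(-.056,.0561,.002)
print("x prof (mm, z=62mm plane)");
t=np.linspace(-.065,-.0,20)
for n,J in(("top",I),("scene",S)): print(n,[(int(round(a*1000)),int(v)) for a,v in zip(ss,prof(J,n,bx,by,ss,t,.062))])
ss=np.arange(-.094,.0941,.002); t=np.linspace(-.03,.025,16)
for n,J in(("top",I),): print("y",n,[(int(round(a*1000)),int(v)) for a,v in zip(ss,prof(J,n,by,bx,ss,t,.062))])
go([.4745,.235,.36],-23.4)
```

```text
x prof (mm, z=62mm plane)
top [(-56, 101), (-54, 101), (-52, 101), (-50, 101), (-48, 101), (-46, 97), (-44, 81), (-42, 56), (-40, 42), (-38, 53), (-36, 76), (-34, 84), (-32, 79), (-30, 73), (-28, 71), (-26, 73), (-24, 74), (-22, 75), (-20, 76), (-18, 77), (-16, 78), (-14, 78), (-12, 79), (-10, 76), (-8, 67), (-6, 58), (-4, 56), (-2, 56), (0, 56), (2, 56), (4, 57), (6, 57), (8, 56), (10, 56), (12, 56), (14, 56), (16, 56), (18, 56), (20, 56), (22, 56), (24, 56), (26, 55), (28, 50), (30, 42), (32, 37), (34, 40), (36, 54), (38, 76), (40, 99), (42, 127), (44, 149), (46, 156), (48, 157), (50, 157), (52, 157), (54, 157), (56, 158)]
scene [(-56, 177), (-54, 176), (-52, 177), (-50, 177), (-48, 178), (-46, 178), (-44, 178), (-42, 176), (-40, 172), (-38, 165), (-36, 152), (-34, 137), (-32, 122), (-30, 109), (-28, 97), (-26, 89), (-24, 85), (-22, 82), (-20, 82), (-18, 81), (-16, 81), (-14, 80), (-12, 80), (-10, 79), (-8, 79), (-6, 78), (-4, 77), (-2, 76), (0, 76), (2, 75), (4, 75), (6, 74), (8, 74), (10, 73), (12, 72), (14, 71), (16, 70), (18, 69), (20, 69), (22, 69), (24, 68), (26, 67), (28, 66), (30, 65), (32, 64), (34, 65), (36, 70), (38, 80), (40, 92), (42, 102), (44, 104), (46, 99), (48, 94), (50, 90), (52, 87), (54, 87), (56, 87)]Traceback (most recent call last):
  File "<stdin>", line 12, in <module>
  File "<stdin>", line 5, in prof
  File "h.py", line 9, in proj
    c=env.camera_info(n); q=(np.atleast_2d(X)@c["R"].T+c["t"])@c["camera_matrix"].T
ValueError: time passes only in moves, steps and waits
```

```bash
sed -i 's/^def ray/_c={n:env.camera_info(n) for n in("top","scene")}\ndef ray/; s/c=env.camera_info(n); /c=_c[n]; /' h.py
cat >> h.py <<'E'
bx=np.array([np.cos(np.radians(-3.1)),np.sin(np.radians(-3.1)),0]); by=np.array([-bx[1],bx[0],0]); C0=np.array([.5265,.0274,0])
def prof(J,n,d,o,ss,ts,z):
    P=np.array([[proj(n,C0+d*s+o*t+[0,0,z])[0] for t in ts] for s in ss]).astype(np.float32)
    return [(int(round(a*1000)),int(v)) for a,v in zip(ss,cv2.remap(J,P[...,0],P[...,1],cv2.INTER_LINEAR).mean(1))]
E
python3 - <<'E'
from h import *
I=env.snapshot("top").astype(np.float32).mean(2)
t=np.linspace(-.03,.025,12)
print("ends z62",prof(I,"top",by,bx,np.arange(-.09,-.069,.002),t,.062),prof(I,"top",by,bx,np.arange(.068,.09,.002),t,.062))
print("camera y z96",prof(I,"top",by,bx,np.arange(.01,.08,.002),np.r_[-.026,-.023,.023,.026],.096))
print("camera x z96",prof(I,"top",bx,by,np.arange(-.04,.041,.002),np.r_[.027,.03,.064,.067],.096))
go([.4745,.235,.36],-23.4)
E
```

```text
ends z62 [(-90, 105), (-88, 102), (-86, 100), (-84, 93), (-82, 82), (-80, 79), (-78, 84), (-76, 77), (-74, 67), (-72, 65), (-70, 67)] [(68, 90), (70, 105), (72, 122), (74, 134), (76, 130), (78, 98), (80, 81), (82, 95), (84, 122), (86, 145), (88, 153)]
camera y z96 [(10, 47), (12, 49), (14, 46), (16, 48), (18, 52), (20, 53), (22, 58), (24, 83), (26, 121), (28, 146), (30, 146), (32, 143), (34, 145), (36, 138), (38, 131), (40, 132), (42, 131), (44, 129), (46, 131), (48, 133), (50, 135), (52, 137), (54, 139), (56, 142), (58, 145), (60, 146), (62, 147), (64, 148), (66, 148), (68, 149), (70, 150), (72, 142), (74, 105), (76, 83), (78, 93)]
camera x z96 [(-40, 67), (-38, 65), (-36, 62), (-34, 62), (-32, 63), (-30, 62), (-28, 88), (-26, 125), (-24, 146), (-22, 147), (-20, 138), (-18, 130), (-16, 128), (-14, 127), (-12, 124), (-10, 116), (-8, 106), (-6, 93), (-4, 80), (-2, 70), (0, 65), (2, 62), (4, 62), (6, 67), (8, 85), (10, 100), (12, 111), (14, 122), (16, 134), (18, 144), (20, 150), (22, 151), (24, 152), (26, 153), (28, 151), (30, 141), (32, 127), (34, 126), (36, 146), (38, 156), (40, 157)]
t 9.37 p [0.5344 0.3738 0.3665] yaw_y -23.5 F [-0.2 -0.   0.4] gap 0.0952 f 0.0
shares [-1.008  0.003  0.044] turn -0.000 (world 0.1 deg) q6 0.92
```

Box centre is about (.527,.0275) with yaw −3.1°, and the camera's near face is at box y +25 mm. I'll take the case from above again.

>>> arm_command:
  commands:
    - [-0.25,0,0,0]
    - [-0.5,0,0,0]
    - [-0.75,0,0,0]
    - [-1,0.003,0,0]
    - [-1,0.003,0,0]
    - [-1,0.003,0,0]
    - [-1,0.003,0.1,0]
    - [-1,0.003,0.2,0]

```text
time: 10.03
eef_pos: [0.4757, 0.2371, 0.3372]
orientation: [2.627, 1.722, 0.005]
wrist_force: [-0.2, -0.6, 0.0]
finger_gap: 0.0951
finger_force: 0.0
```

```bash
python3 -c "
from h import *
go([.4746,.2353,.267],-23.4)"
```

```text
t 10.03 p [0.4757 0.2371 0.3372] yaw_y -23.5 F [-0.2 -0.6  0. ] gap 0.0951 f 0.0
shares [-0.015 -0.003  0.468] turn -0.000 (world 0.1 deg) q6 0.75
```

>>> arm_command:
  commands:
    - [-0.008,0,0.1,0]
    - [-0.008,0,0.2,0]
    - [-0.008,0,0.3,0]
    - [-0.008,0,0.4,0]
    - [-0.008,0,0.46,0]
    - [-0.008,0,0.46,0]
    - [-0.008,0,0.46,0]
    - [-0.008,0,0.46,0]

```text
time: 10.7
eef_pos: [0.4752, 0.2362, 0.2682]
orientation: [2.626, 1.724, 0.002]
wrist_force: [0.4, -0.9, -0.9]
finger_gap: 0.0952
finger_force: 0.0
```

>>> arm_command:
  commands:
    - [0,0,0,0]
    - [0,0,0,0]
    - [0,0,0,0]
    - [0,0,0,0]
    - [0,0,0,0]
    - [0,0,0,0]
    - [0,0,0,0]
    - [0,0,0,0]
  hand: 1
  squeeze: 40

```text
time: 11.37
eef_pos: [0.4749, 0.236, 0.2676]
orientation: [-2.626, -1.724, -0.0]
wrist_force: [-1.0, -1.0, 1.6]
finger_gap: 0.06
finger_force: 40.0
```

>>> arm_command:
  commands:
    - [0,0,-0.1,0]
    - [0,0,-0.2,0]
    - [0,0,-0.3,0]
    - [0,0,-0.4,0]
    - [0,0,-0.5,0]
    - [0,0,-0.6,0]
    - [0,0,-0.65,0]
    - [0,0,-0.65,0]

```text
time: 12.03
eef_pos: [0.475, 0.236, 0.3662]
orientation: [2.626, 1.723, 0.003]
wrist_force: [-0.0, 0.7, -2.9]
finger_gap: 0.0598
finger_force: 40.0
```

```bash
python3 -c "
from h import *
caseang()
go([.527,.0264,.372],-3.1)"
```

```text
t 12.03 p [0.475  0.236  0.3662] yaw_y -23.4 F [-0.   0.7 -2.9] gap 0.0598 f 40.0
[0, 1] [422 198] [-1, 1] [413 197] [1, 1] [424 198] [-1, 0] [411 137] grasp px [420.5 163.9]
40 [[389, 182], [397, 192]] low z 0.119
50 [[392, 187], [402, 195]] low z 0.110
60 [[395, 191], [407, 197]] low z 0.103
70 [[400, 194], [412, 198]] low z 0.099
80 [[405, 196], [418, 199]] low z 0.098
90 [[410, 198], [424, 199]] low z 0.100
t 12.08 p [0.4748 0.236  0.3651] yaw_y -23.4 F [ 0.3  0.6 -2.3] gap 0.0599 f 40.0
shares [-1.143  0.875 -0.046] turn -0.113 (world 20.3 deg) q6 0.75
```

>>> arm_command:
  commands:
    - [0,0,-0.1,0]
    - [0,0,-0.2,-0.02]
    - [0,0,-0.28,-0.05]
    - [-0.2,0.15,-0.28,-0.08]
    - [-0.4,0.3,-0.28,-0.113]
    - [-0.6,0.5,-0.28,-0.113]
    - [-0.8,0.65,-0.28,-0.113]
    - [-0.95,0.8,-0.28,-0.113]

```text
time: 12.75
eef_pos: [0.5283, 0.0552, 0.4057]
orientation: [-2.28, -2.159, 0.002]
wrist_force: [0.9, 0.1, -1.8]
finger_gap: 0.0599
finger_force: 40.0
```

```bash
python3 -c "
from h import *
go([.527,.0268,.30],-3.1)"
```

```text
t 12.75 p [0.5283 0.0552 0.4057] yaw_y -3.1 F [ 0.9  0.1 -1.8] gap 0.0599 f 40.0
shares [-0.189  0.003  0.705] turn -0.000 (world 0.0 deg) q6 0.03
```

>>> arm_command:
  commands:
    - [-0.1,0,0,0]
    - [-0.185,0,0,0]
    - [-0.185,0,0,0]
    - [-0.185,0,0.05,0]
    - [-0.185,0,0.1,0]
    - [-0.185,0,0.12,0]
    - [-0.185,0,0.12,0]
    - [-0.185,0,0.12,0]

```text
time: 13.42
eef_pos: [0.5268, 0.0305, 0.3886]
orientation: [-2.279, -2.161, 0.001]
wrist_force: [0.2, -0.1, -2.2]
finger_gap: 0.0597
finger_force: 40.0
```

Run:
```python
from h import *
go([.527,.0268,.276],-3.1)
I=env.snapshot("scene").astype(np.float32).mean(2)
# case edges & centre at a height .035 above its bottom, on the face towards the camera; expected half width 20 mm along by
g=env.observe()["eef_pos"]-[0,0,.267]
for h in (.03,.05):
  P=np.array([proj("scene",[g+bx*.03+by*s+[0,0,h]])[0] for s in np.arange(-.04,.041,.004)],np.float32)[None]
  print(cv2.remap(I,P[...,0],P[...,1],cv2.INTER_LINEAR).astype(int).ravel())
```

```text
t 13.42 p [0.5268 0.0305 0.3886] yaw_y -3.0 F [ 0.2 -0.1 -2.2] gap 0.0597 f 40.0
shares [-0.025  0.003  0.751] turn 0.000 (world -0.1 deg) q6 -0.01
[179 180 170  96  17   9  17  22  26  40  49  26  22  28  19  71 150 173
 173 172 172]
[177 140  41  14  13  12  17  30  84 130 133 114  41  21  24  60 143 172
 171 171 171]
```

>>> arm_command:
  commands:
    - [-0.025,0,0,0]
    - [-0.025,0,0,0]
    - [-0.025,0,0.05,0]
    - [-0.025,0,0.1,0]
    - [-0.025,0,0.15,0]
    - [-0.025,0,0.2,0]
    - [-0.025,0,0.25,0]
    - [-0.025,0,0.28,0]

```text
time: 14.13
eef_pos: [0.5265, 0.0261, 0.3457]
orientation: [-2.28, -2.16, 0.001]
wrist_force: [-0.3, -0.9, -2.4]
finger_gap: 0.0597
finger_force: 40.0
```

```bash
python3 -c "
from h import *
go([.527,.0268,.276],-3.1)"
```

```text
t 14.13 p [0.5265 0.0261 0.3457] yaw_y -3.1 F [-0.3 -0.9 -2.4] gap 0.0597 f 40.0
shares [0.005 0.003 0.464] turn -0.000 (world 0.0 deg) q6 -0.02
```

>>> arm_command:
  commands:
    - [0.003,0.003,0.02,0]
    - [0.003,0.003,0.04,0]
    - [0.003,0.003,0.06,0]
    - [0.003,0.003,0.09,0]
    - [0.003,0.003,0.12,0]
    - [0.003,0.003,0.15,0]
    - [0.003,0.003,0.18,0]
    - [0.003,0.003,0.2,0]

```text
time: 14.8
eef_pos: [0.5271, 0.0265, 0.3164]
orientation: [-2.281, -2.16, 0.0]
wrist_force: [0.4, -1.7, -0.8]
finger_gap: 0.0597
finger_force: 40.0
```

>>> arm_command:
  commands:
    - [0,0,0.04,0]
    - [0,0,0.08,0]
    - [0,0,0.12,0]
    - [0,0,0.16,0]
    - [0,0,0.2,0]
    - [0,0,0.23,0]
    - [0,0,0.245,0]
    - [0,0,0.25,0]

```text
time: 15.47
eef_pos: [0.5271, 0.0265, 0.279]
orientation: [-2.28, -2.16, 0.001]
wrist_force: [-0.4, -0.4, -0.7]
finger_gap: 0.0595
finger_force: 40.0
```

>>> arm_command:
  commands:
    - [0,0,0.003,0]
    - [0,0,0.006,0]
    - [0,0,0.01,0]
    - [0,0,0.014,0]
    - [0,0,0.018,0]
    - [0,0,0.022,0]
    - [0,0,0.025,0]
    - [0,0,0.025,0]
  squeeze: 8

```text
time: 16.13
eef_pos: [0.5271, 0.0265, 0.2757]
orientation: [-2.281, -2.16, -0.0]
wrist_force: [0.1, -0.2, -1.6]
finger_gap: 0.0599
finger_force: 8.0
```

>>> arm_command:
  commands:
    - [0,0,0.006,0]
    - [0,0,0.012,0]
    - [0,0,0.018,0]
    - [0,0,0.02,0]
    - [0.008,0,0.02,0]
    - [0.016,0,0.02,0]
    - [0.02,0,0.02,0]
    - [0.02,0,0.02,0]

```text
time: 16.8
eef_pos: [0.5271, 0.0293, 0.2733]
orientation: [2.28, 2.161, -0.001]
wrist_force: [-3.2, -4.8, 7.1]
finger_gap: 0.06
finger_force: 8.0
```

>>> arm_command:
  commands:
    - [0,0,0,0]
    - [0,0,0,0]
    - [0,0,0,0]
    - [0,0,0,0]
    - [0,0,0,0]
    - [0,0,0,0]
    - [0,0,0,0]
    - [0,0,0,0]
  hand: -1

```text
time: 17.47
eef_pos: [0.5273, 0.0295, 0.2727]
orientation: [-2.281, -2.16, -0.0]
wrist_force: [-0.6, 0.1, 0.3]
finger_gap: 0.095
finger_force: 0.0
```

>>> arm_command:
  commands:
    - [0,0,-0.15,0]
    - [0,0,-0.35,0]
    - [0,0,-0.6,0]
    - [0,0,-0.8,0]
    - [-0.2,0,-0.9,0]
    - [-0.45,0,-0.9,0]
    - [-0.7,0,-0.9,0]
    - [-0.95,0,-0.9,0]

```text
time: 18.13
eef_pos: [0.5191, -0.1141, 0.4083]
orientation: [2.279, 2.161, 0.001]
wrist_force: [1.0, 1.0, 0.3]
finger_gap: 0.0951
finger_force: 0.0
```

Run:
```python
from h import *
go([.4821,-.2472,.40],-3.1)
I=env.snapshot("top"); S=env.snapshot("scene")
f=lambda J,x,y,w,h: cv2.resize(J[y:y+h,x:x+w],(400,400*h//w),interpolation=cv2.INTER_CUBIC)
cv2.imwrite("pics/p1.png",np.hstack([f(I,240,200,100,75),f(S,310,170,100,75)]))
G=I.astype(np.float32).mean(2)
# canister lid: circle on the bright lid
k=blob((cv2.cvtColor(I,cv2.COLOR_BGR2GRAY)>118).astype(np.uint8)*0+((cv2.cvtColor(I,cv2.COLOR_BGR2GRAY)>0)).astype(np.uint8),395,245,435,285)
c=cv2.HoughCircles(cv2.resize(cv2.cvtColor(I,cv2.COLOR_BGR2GRAY)[240:290,390:440],None,fx=6,fy=6,interpolation=cv2.INTER_CUBIC),cv2.HOUGH_GRADIENT,1,300,param1=80,param2=15,minRadius=58,maxRadius=85)
print(c); p=c[0,0,:2]/6+[390,240]; print("can",p,ray("top",p,.105).round(4), "r mm",c[0,0,2]/6*2.2)
```

```text
t 18.13 p [ 0.5191 -0.1141  0.4083] yaw_y -3.1 F [1.  1.  0.3] gap 0.0951 f 0.0
shares [-0.899 -0.199  0.055] turn 0.000 (world -0.0 deg) q6 -0.29
NoneTraceback (most recent call last):
  File "<stdin>", line 10, in <module>
TypeError: 'NoneType' object is not subscriptable
```

View pics/p1.png

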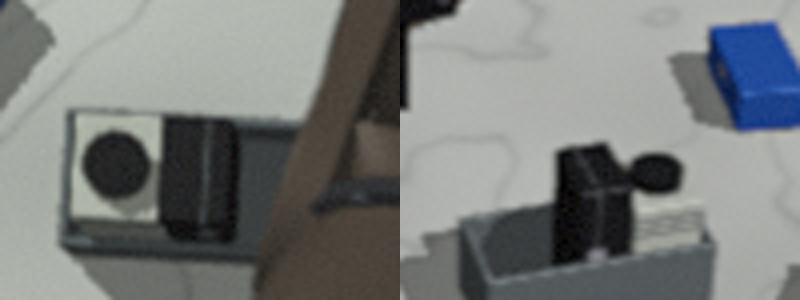

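The image shows the slide case upright in the box beside the camera: top view (200,175), seam visible, and scene view (590,200). The −y end is free. Next is the canister.

>>> arm_command:
  commands:
    - [-0.25,-0.06,0,0]
    - [-0.5,-0.12,0,0]
    - [-0.7,-0.2,0.1,0]
    - [-0.87,-0.2,0.2,0]
    - [-0.87,-0.2,0.35,0]
    - [-0.87,-0.2,0.5,0]
    - [-0.87,-0.2,0.5,0]
    - [-0.87,-0.2,0.5,0]

```text
time: 18.9
eef_pos: [0.4827, -0.2412, 0.3323]
orientation: [-2.279, -2.159, 0.001]
wrist_force: [0.7, -0.1, 0.9]
finger_gap: 0.0954
finger_force: 0.0
```

Run:
```python
from h import *
go([.4821,-.2472,.261],-3.1)
I=env.snapshot("top").astype(np.float32).mean(2)
print("y z116",prof(I,"top",by,bx,np.arange(-.04,.05,.002),np.array([-.02,-.01,0,.01,.02]),.116))
print("inner end z62",prof(I,"top",by,bx,np.arange(-.09,-.06,.002),np.array([-.02,-.01,0,.01,.02]),.062))
S=env.snapshot("scene").astype(np.float32).mean(2)
# canister width in scene at mid height: along direction perpendicular to view
d=np.array([.3143,.9493,0]); d/=np.linalg.norm(d); c=np.array([.4821,-.2472,0])
for z in(.03,.06):
  s=np.arange(-.036,.037,.003); P=np.array([proj("scene",[c+d*a+[0,0,z]])[0] for a in s],np.float32)[None]
  print([(int(round(a*1000)),int(v)) for a,v in zip(s,cv2.remap(S,P[...,0],P[...,1],cv2.INTER_LINEAR).ravel())])
```

```text
t 18.90 p [ 0.4827 -0.2412  0.3323] yaw_y -3.1 F [ 0.7 -0.1  0.9] gap 0.0954 f 0.0
shares [-0.041 -0.001  0.476] turn 0.000 (world -0.0 deg) q6 -0.53
y z116 [(-40, 61), (-38, 62), (-36, 61), (-34, 61), (-32, 61), (-30, 61), (-28, 60), (-26, 61), (-24, 60), (-22, 56), (-20, 41), (-18, 23), (-16, 20), (-14, 28), (-12, 35), (-10, 37), (-8, 36), (-6, 39), (-4, 49), (-2, 61), (0, 54), (2, 41), (4, 37), (6, 38), (8, 38), (10, 39), (12, 38), (14, 38), (16, 39), (18, 39), (20, 38), (22, 51), (24, 93), (26, 133), (28, 136), (30, 124), (32, 104), (34, 88), (36, 81), (38, 80), (40, 78), (42, 75), (44, 73), (46, 69), (48, 68)]
inner end z62 [(-90, 120), (-88, 115), (-86, 112), (-84, 107), (-82, 95), (-80, 92), (-78, 97), (-76, 87), (-74, 73), (-72, 72), (-70, 74), (-68, 74), (-66, 72), (-64, 73), (-62, 74)]
[(-36, 112), (-33, 112), (-30, 111), (-27, 104), (-24, 99), (-21, 102), (-18, 108), (-15, 119), (-12, 127), (-9, 133), (-6, 140), (-3, 147), (0, 152), (3, 156), (6, 157), (9, 159), (12, 160), (15, 159), (18, 155), (21, 153), (24, 164), (27, 179), (30, 183), (33, 182), (36, 182)]
[(-36, 176), (-33, 180), (-30, 178), (-27, 152), (-24, 101), (-21, 91), (-18, 105), (-15, 116), (-12, 126), (-9, 132), (-6, 140), (-3, 146), (0, 153), (3, 156), (6, 156), (9, 154), (12, 152), (15, 143), (18, 136), (21, 142), (24, 156), (27, 171), (30, 178), (33, 179), (36, 179)]
```

>>> arm_command:
  commands:
    - [-0.035,0,0,0]
    - [-0.035,0,0.1,0]
    - [-0.035,0,0.2,0]
    - [-0.035,0,0.3,0]
    - [-0.035,0,0.4,0]
    - [-0.035,0,0.475,0]
    - [-0.035,0,0.475,0]
    - [-0.035,0,0.475,0]

```text
time: 19.67
eef_pos: [0.4825, -0.2469, 0.2621]
orientation: [2.28, 2.16, 0.0]
wrist_force: [0.1, 0.4, -0.2]
finger_gap: 0.095
finger_force: 0.0
```

>>> arm_command:
  commands:
    - [0,0,0,0]
    - [0,0,0,0]
    - [0,0,0,0]
    - [0,0,0,0]
    - [0,0,0,0]
    - [0,0,0,0]
    - [0,0,0,0]
    - [0,0,0,0]
  hand: 1
  squeeze: 40

```text
time: 20.33
eef_pos: [0.4822, -0.2467, 0.2615]
orientation: [2.281, 2.16, 0.0]
wrist_force: [-0.7, 0.0, 1.5]
finger_gap: 0.0493
finger_force: 40.0
```

>>> arm_command:
  commands:
    - [0,0,-0.1,0]
    - [0,0,-0.25,0]
    - [0,0,-0.4,0]
    - [0,0,-0.6,0]
    - [0,0,-0.75,0]
    - [0,0,-0.9,0]
    - [0,0,-0.95,0]
    - [0,0,-0.95,0]

```text
time: 21.0
eef_pos: [0.4822, -0.2467, 0.4052]
orientation: [2.279, 2.159, 0.001]
wrist_force: [-0.2, -0.0, -2.9]
finger_gap: 0.0496
finger_force: 40.0
```

Run:
```python
from h import *
t=C0+by*-.0475; print(t)
go([t[0],t[1],.40],-3.1)
```

```text
[ 0.52393126 -0.02003049  0.        ]
t 21.00 p [ 0.4822 -0.2467  0.4052] yaw_y -3.1 F [-0.2 -0.  -2.9] gap 0.0496 f 40.0
shares [1.524 0.196 0.033] turn -0.000 (world 0.0 deg) q6 -0.54
```

>>> arm_command:
  commands:
    - [0.15,0.02,0,0]
    - [0.3,0.06,0,0]
    - [0.45,0.1,0,0]
    - [0.6,0.15,0,0]
    - [0.75,0.19,0,0]
    - [0.9,0.19,0,0]
    - [1,0.19,0,0]
    - [1,0.19,0,0]

```text
time: 21.67
eef_pos: [0.5187, -0.0963, 0.4021]
orientation: [-2.276, -2.161, 0.002]
wrist_force: [-0.2, -0.3, -2.6]
finger_gap: 0.0496
finger_force: 40.0
```

>>> arm_command:
  commands:
    - [0.12,0,0,0]
    - [0.24,0,0,0]
    - [0.36,0,0,0]
    - [0.46,0,0,0]
    - [0.52,0,0,0]
    - [0.52,0,0,0]
    - [0.52,0,0,0]
    - [0.52,0,0,0]

```text
time: 22.33
eef_pos: [0.5231, -0.0213, 0.4036]
orientation: [-2.281, -2.16, 0.001]
wrist_force: [0.5, -0.1, -2.2]
finger_gap: 0.0496
finger_force: 40.0
```

Run:
```python
from h import *
s,M=state()
g=s["eef_pos"]-[0,0,.2615]
I=env.snapshot("top").astype(np.float32).mean(2); S=env.snapshot("scene").astype(np.float32).mean(2)
# canister silhouette in scene, relative to expected axis, at several heights
d=np.array([.3143,.9493,0]); d/=np.linalg.norm(d)
for z in(.01,.03,.05):
  q=np.arange(-.036,.037,.003); P=np.array([proj("scene",[g+d*a+[0,0,z]])[0] for a in q],np.float32)[None]
  print([(int(round(a*1000)),int(v)) for a,v in zip(q,cv2.remap(S,P[...,0],P[...,1],cv2.INTER_LINEAR).ravel())])
go([.5243,-.0202,.30],-3.1)
```

```text
t 22.33 p [ 0.5231 -0.0213  0.4036] yaw_y -3.1 F [ 0.5 -0.1 -2.2] gap 0.0496 f 40.0
[(-36, 174), (-33, 175), (-30, 168), (-27, 141), (-24, 103), (-21, 92), (-18, 98), (-15, 102), (-12, 111), (-9, 118), (-6, 126), (-3, 132), (0, 137), (3, 144), (6, 148), (9, 152), (12, 153), (15, 155), (18, 155), (21, 154), (24, 163), (27, 174), (30, 174), (33, 174), (36, 174)]
[(-36, 175), (-33, 177), (-30, 171), (-27, 143), (-24, 102), (-21, 92), (-18, 95), (-15, 102), (-12, 109), (-9, 117), (-6, 125), (-3, 131), (0, 137), (3, 142), (6, 148), (9, 152), (12, 155), (15, 156), (18, 154), (21, 152), (24, 160), (27, 173), (30, 174), (33, 174), (36, 173)]
[(-36, 177), (-33, 178), (-30, 173), (-27, 143), (-24, 102), (-21, 92), (-18, 95), (-15, 100), (-12, 103), (-9, 104), (-6, 101), (-3, 91), (0, 99), (3, 115), (6, 117), (9, 121), (12, 136), (15, 150), (18, 154), (21, 157), (24, 166), (27, 173), (30, 174), (33, 173), (36, 174)]
t 22.43 p [ 0.5231 -0.0214  0.4038] yaw_y -3.2 F [ 0.7 -0.7 -2.2] gap 0.0494 f 40.0
shares [0.008 0.008 0.692] turn -0.000 (world 0.1 deg) q6 -0.11
```

>>> arm_command:
  commands:
    - [0.012,0.008,0.05,0]
    - [0.012,0.008,0.12,0]
    - [0.012,0.008,0.2,0]
    - [0.012,0.008,0.28,0]
    - [0.012,0.008,0.35,0]
    - [0.012,0.008,0.41,0]
    - [0.012,0.008,0.43,0]
    - [0.012,0.008,0.43,0]

```text
time: 23.1
eef_pos: [0.5243, -0.019, 0.3387]
orientation: [-2.28, -2.159, 0.001]
wrist_force: [0.4, 0.2, -2.7]
finger_gap: 0.0493
finger_force: 40.0
```

>>> arm_command:
  commands:
    - [0,0,0.03,0]
    - [0,0,0.06,0]
    - [0,0,0.09,0]
    - [0,0,0.12,0]
    - [0,0,0.15,0]
    - [0,0,0.18,0]
    - [0,0,0.2,0]
    - [0,0,0.2,0]

```text
time: 23.77
eef_pos: [0.5243, -0.0189, 0.3088]
orientation: [-2.28, -2.16, 0.001]
wrist_force: [-0.4, 0.3, -2.5]
finger_gap: 0.0494
finger_force: 40.0
```

>>> arm_command:
  commands:
    - [0,0,0.04,0]
    - [0,0,0.08,0]
    - [0,0,0.12,0]
    - [0,0,0.16,0]
    - [0,0,0.2,0]
    - [0,0,0.235,0]
    - [0,0,0.25,0]
    - [0,0,0.255,0]

```text
time: 24.43
eef_pos: [0.5243, -0.0189, 0.2706]
orientation: [-2.28, -2.16, 0.001]
wrist_force: [0.4, 0.2, -2.2]
finger_gap: 0.0496
finger_force: 40.0
```

>>> arm_command:
  commands:
    - [0,0,0.004,0]
    - [0,0,0.008,0]
    - [0,0,0.012,0]
    - [0,0,0.016,0]
    - [0,0,0.02,0]
    - [0,0,0.024,0]
    - [0,0,0.026,0]
    - [0,0,0.026,0]
  squeeze: 8

```text
time: 25.1
eef_pos: [0.5243, -0.0189, 0.2675]
orientation: [2.281, 2.16, 0.0]
wrist_force: [0.1, -0.2, 0.5]
finger_gap: 0.05
finger_force: 8.0
```

The weight is off the wrist, so the canister is on the floor. I'll release it and rise.

>>> arm_command:
  commands:
    - [0,0,0,0]
    - [0,0,0,0]
    - [0,0,0,0]
    - [0,0,0,0]
    - [0,0,0,0]
    - [0,0,0,0]
    - [0,0,0,0]
    - [0,0,0,0]
  hand: -1

```text
time: 25.77
eef_pos: [0.5243, -0.0189, 0.2673]
orientation: [2.281, 2.16, 0.0]
wrist_force: [-0.2, 1.1, -0.0]
finger_gap: 0.0935
finger_force: 0.0
```

>>> arm_command:
  commands:
    - [0,0,-0.15,0]
    - [0,0,-0.3,0]
    - [0,0,-0.5,0]
    - [0,0,-0.7,0]
    - [0,0,-0.9,0]
    - [-0.3,0,-1,0]
    - [-0.6,0,-1,0]
    - [-0.9,0,-1,0]

```text
time: 26.43
eef_pos: [0.5173, -0.1423, 0.4188]
orientation: [2.277, 2.161, 0.002]
wrist_force: [0.8, 0.3, 0.2]
finger_gap: 0.095
finger_force: 0.0
```

>>> arm_command:
  commands:
    - [-0.3,0,0,0]
    - [-0.6,0,0,0]
    - [-0.9,0,0,0]
    - [-1,0,0,0]
    - [-1,0,0,0]
    - [-1,0,0,0]
    - [-1,0,0,0]
    - [-1,0,0,0]

```text
time: 27.1
eef_pos: [0.5097, -0.2902, 0.4173]
orientation: [-2.279, -2.161, -0.0]
wrist_force: [0.1, 0.9, -0.9]
finger_gap: 0.0947
finger_force: 0.0
```

Run:
```python
from h import *
state()
I=env.snapshot("top").astype(np.float32).mean(2)
x5=np.array([-.02,-.01,0,.01,.02])
print("case y z116",prof(I,"top",by,bx,np.arange(-.03,.032,.003),x5,.116))
print("can y z111",prof(I,"top",by,bx,np.arange(-.085,-.015,.003),np.array([-.005,0,.005]),.111))
t=np.array([-.053,-.048,-.043])
print("can x z111",prof(I,"top",bx,by,np.arange(-.036,.037,.003),t,.111))
print("case x z116",prof(I,"top",bx,by,np.arange(-.042,.043,.003),np.array([.006,.01,.014]),.116))
```

```text
t 27.10 p [ 0.5097 -0.2902  0.4173] yaw_y -3.0 F [ 0.1  0.9 -0.9] gap 0.0947 f 0.0
case y z116 [(-30, 140), (-27, 127), (-24, 100), (-21, 56), (-18, 23), (-15, 24), (-12, 37), (-9, 38), (-6, 39), (-3, 55), (0, 54), (3, 36), (6, 38), (9, 39), (12, 40), (15, 39), (18, 39), (21, 40), (24, 93), (27, 139), (30, 124)]
can y z111 [(-85, 108), (-82, 92), (-79, 84), (-76, 71), (-73, 77), (-70, 140), (-67, 173), (-64, 175), (-61, 171), (-58, 131), (-55, 78), (-52, 69), (-49, 70), (-46, 72), (-43, 69), (-40, 74), (-37, 110), (-34, 167), (-31, 179), (-28, 179), (-25, 172), (-22, 112), (-19, 29), (-16, 15)]
can x z111 [(-36, 66), (-33, 71), (-30, 70), (-27, 68), (-24, 103), (-21, 161), (-18, 177), (-15, 179), (-12, 166), (-9, 112), (-6, 73), (-3, 68), (0, 70), (3, 70), (6, 68), (9, 79), (12, 128), (15, 169), (18, 175), (21, 176), (24, 144), (27, 94), (30, 121), (33, 171), (36, 182)]
case x z116 [(-42, 59), (-39, 34), (-36, 16), (-33, 14), (-30, 20), (-27, 34), (-24, 40), (-21, 40), (-18, 36), (-15, 38), (-12, 38), (-9, 39), (-6, 39), (-3, 39), (0, 37), (3, 38), (6, 38), (9, 38), (12, 39), (15, 38), (18, 40), (21, 39), (24, 38), (27, 41), (30, 103), (33, 167), (36, 179), (39, 179), (42, 179)]
```

The measurements show the canister centred at box (0.5, −46.5) mm. The case is unchanged between it and the camera, and the arm is clear. Handing in.

```bash
python3 -c "
from workcell import env
print(env.finish_job())"
```

```text
the job is handed in; nothing more can be done
None
```

The slide case was stood on end on the bench, let go, and then packed with the canister beside the camera; all three measured upright in the box, and the job is handed in (no verdict was returned).

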